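# Refit the cover of the press's control box

### The job

Refit the loose cover panel on the press's control box: tilt it so that its thin tongue edge goes in under the box's overhanging lip, then lower the opposite edge until the panel lies flat and flush in the frame. Then slide the catch fully over the panel's edge to lock it, and leave the other things where they stand.

Things in the scene. Friction and masses are not known exactly. Their poses are not given: they have to be found in the camera images.
- cover_panel: loose grey sheet-metal cover panel lying flat on the table, 120 mm (its x) x 100 mm (its y), 5 mm thick, about 0.2 kg. Origin: centre of its underside; z up. The 14 mm at its -x end is a tongue, 84 mm wide and 3.5 mm thick, flush below. A black grip rib stands across the middle: 12 mm thick along x, 44 mm along y, its top 32 mm above the underside. Three dark lines mark the +x half
- control_box: fixed grey open-topped box, 171 mm (its x) x 122 mm, rim 50 mm high. Origin: on the table under the recess centre; z up. Recess for the panel: x -62 to +62, y -54 to +54 mm; its seat, ledges 8 mm wide (22 mm at the -x end), is at z 45 mm. Seated, the panel is flush with the rim: origin at (0, 0, 45 mm), axes parallel. A solid flange, x 62 to 102 mm, carries the catch. Parts inside stay below 35 mm
- lip (a point): middle of the lower free edge of the lip that overhangs the recess at the box's -x end (towards the robot), at box (-50, 0, 53 mm); axes as the box's. The lip spans the full width, x -62 to -50 mm, 8 mm above the seat, its top at z 57 mm. The opening it leaves is 112 mm long: the panel cannot go in flat; at 15 to 20 degrees of tilt the tongue passes under the lip
- catch (a joint): sliding catch on the box's flange: 0 m = open (clear of the recess), 0.016 m = closed (over the panel's edge); starts within 3 mm of open. Slides along the box's -x, takes about 2 N, stays where it is left. Its plate (30 mm wide, 4 mm thick, underside at z 51.5 mm) passes over the seated panel; open, its tip is at box x 65 mm
- catch_grip (a point): point in the middle of the catch's upright black thumb bar (12 mm thick along the box's x, 26 mm along its y, its top at z 78.5 mm), 69.5 mm above the table; at box x 88 mm when open, 72 mm when closed; axes parallel to the box's
- small_tin: bystander: food tin, 57 mm across, 72 mm high; origin at its base centre; stays where it is
- measure_spoon: bystander: steel measuring spoon, 107 x 46 x 14 mm, lying on the table; stays where it is

How it is judged:
On the way, in this order (a step that is already met when the one before it is completed fails the run):
1. the panel lies flat in the frame with its tongue under the lip, the catch still open (x of cover_panel in the frame of control_box between -0.005 and 0.005 m and y of cover_panel in the frame of control_box between -0.008 and 0.008 m and z of cover_panel in the frame of control_box between 0.042 and 0.0475 m and angle between the z axis of cover_panel and the z axis of control_box, either way round below 0.035 rad and angle between the x axis of cover_panel and the x axis of control_box, either way round below 0.12 rad and value of joint catch below 0.006 m), for 0.2 s.
2. the catch is slid over the panel's edge (value of joint catch above 0.013 m), for 0.2 s.
At the end, for the whole second after the job is handed in: the panel rests flat in the frame with its tongue under the lip (origin within 5 mm along and 8 mm across of the recess centre, 42 to 47.5 mm above the box's base, tilted less than 2 degrees from the box and in line with it) and the catch is closed by at least 13 mm over its edge (x of cover_panel in the frame of control_box between -0.005 and 0.005 m and y of cover_panel in the frame of control_box between -0.008 and 0.008 m and z of cover_panel in the frame of control_box between 0.042 and 0.0475 m and angle between the z axis of cover_panel and the z axis of control_box, either way round below 0.035 rad and angle between the x axis of cover_panel and the x axis of control_box, either way round below 0.12 rad and value of joint catch above 0.013 m and linear speed of cover_panel below 0.01 m/s and angular speed of cover_panel below 0.05 rad/s); the robot touches nothing.
It fails at once if a bystander (tin, measuring spoon) is moved by more than 3 cm (distance of any of small_tin, measure_spoon from where it was at the start of the episode above 0.03 m).
It also fails if it takes over 54 s, if anything falls off the work surface, if the arm or the gripper's body presses on something with over 40 N, if the wrist force passes 120 N, or if a joint passes its speed limit or range.

### The arm

A 6-joint arm with a two-finger parallel gripper is mounted at the origin on a cart in front of the work surface, level with it; the furniture and walls round the work are solid. World frame = base frame: x ahead of the robot, y to its left, z up, the work surface at z = 0. Lengths are in m, angles in rad, forces in N, time in s.
With the tool pointing down it reaches from about 0.275 to 0.875 m from the base axis. Payload 12.5 kg.
Tool frame: the origin (TCP) lies on the centre line of the jaws, within the pads' length; the fingertips stand 25 mm ahead of it and the grasp point (between the pads) lies 6 mm ahead of it; z points along the fingers, y is the line along which they close (so a half turn about z gives the same grasp; the last joint's range is limited). The gripper opens to 85 mm and grips with 20 to 120 N. Pads are 22 mm wide; open, the fingers measure 114 mm over their backs; the gripper's body (76 mm by 85 mm) begins 54 mm behind the grasp point. The pads swing forward as they close: fully open they stand 13 mm farther back than shut.
Start: joints at [-1.409, 0.351, 1.652, -0, 1.139, -0.085], TCP at [0.134, -0.533, 0.256] pointing down, gripper open.
Joint ranges: [-2.75, 2.75], [-0.79, 2.1], [0.01, 2.65], [-1.57, 4.71], [0.07, 3.14], [-2.87, 2.87]. Speed limits (rad/s): [2.22, 2.22, 2.79, 3.14, 3.14, 3.14].

### API

Orientations are given as a 3x3 rotation matrix whose columns are the frame's x, y, z axes.
In Python, from workcell import readout, cams, order gives the robot as it stands.
- The arm moves only by the tool apply_moves, never from a script. Its argument "rows" is a list of rows, each a list of 3 entries, a list of its own where there are three numbers: the turn, a rotation vector about the tool's x, y, z in units of pi rad (1.0 is pi rad), then the shift along the tool's x, y, z in units of 300 mm (1.0 is 300 mm), then the opening, from -1 (shut) to 1 (fully open), so that 0 is half open. A call has 1 to 10 rows; each row is the pose to reach, as a shift and turn from the pose commanded when the call began, along the tool's axes at that moment, turning the shorter way round; what a row does not reach only later rows make up. A row lasts 1/12 s, in which the tool goes at most 41.7 mm and 7.16 degrees, less where a joint would pass 70% of its speed; a pose out of reach is approached as far as the arm can. A call with a number of a shift or a turn outside -1 to 1 is refused whole. A call with a gripper value outside its range is refused whole. The fingers move at their own pace and stop on an object; "newtons" is the grip in N (left out, the last holds). Time passes only in rows, so rows that repeat a pose let the fingers close. It gives the time, the measured TCP pose, the force, the opening and the grip force at its end, in the units of the state.
- readout.observe(): the state, without advancing time (a new reading comes with each control period).
- cams.grab_frame(name): name is "scene" or "top"; returns a dict with "image" (384x512x3 uint8, blue, green, red), "fx", "fy", "cx", "cy" (pixels), "k1" (the pictures are not rectified: a ray, as slopes to the right and down, at radius r is drawn at 1 + k1 r^2 times it, then the intrinsics apply), "R" (3x3) and "t" (3): a world point X has camera coordinates R X + t. Camera axes: x right, y down, z forward; pixel columns grow to the right and rows downward; lengths in m; the calibration is good to about 2 mm. A picture is of the moment at which its call begins. There is no depth.
- order.finish_job(): hands the job in; it is judged then, once.
The state is a dict: "time_s": time; "qpos": joint angles; "joint_vel": joint speeds; "effort": joint torques, N m; "tcp_pos": TCP position; "eef_rot": TCP orientation; "contact_force": force on the tool from outside, world axes, zero at the start; "torque": the same for the moment, N m; "opening": finger opening in m; "gripper_force": force on a finger pad.
Only numpy, scipy, OpenCV 4.12 (cv2) and the standard library are available. Lean on these libraries where they do the work, as an engineer would, in place of code of your own. Each camera call takes 0.05 s, during which the arm holds its last target. There are 200 camera calls.

## Working session

There is one attempt and no reset: what is moved stays moved. The work goes in short steps, Python scripts to look and compute and a tool call to move; the robot and the scene stay as the last step left them, time stands still between calls to the robot, and variables do not carry over. Pictures are saved under pics/ and viewed, at most 10 in all, crops included, and the job is handed in when it is done.

Besides the shell and the picture viewer there is one more tool, called after "Call:" in YAML: its name, and indented under it one key for each argument. apply_moves: Moves the arm, as the interface text tells. Its arguments: {"type":"object","properties":{"rows":{"type":"array"},"newtons":{"type":"number"}},"required":["rows"]}

```bash
mkdir -p pics; ls; python3 - <<'E'
from workcell import readout, cams
import cv2,pickle
s=readout.observe();print(s)
for n in("scene","top"):
    f=cams.grab_frame(n);pickle.dump(f,open(n+".pkl","wb"))
    cv2.imwrite(f"pics/{n}0.png",cv2.resize(f["image"],(800,600),interpolation=cv2.INTER_CUBIC))
    print(n,{k:f[k] for k in f if k!="image"})
E
```

```text
pics
{'time_s': 0.0, 'qpos': array([-1.40861316e+00,  3.51215845e-01,  1.65245673e+00,  2.81306846e-05,
        1.13908643e+00, -8.45794793e-02]), 'joint_vel': array([-0.00249689,  0.00056327, -0.0004584 ,  0.00132996,  0.0007295 ,
        0.0015797 ]), 'effort': array([-2.60569970e-03, -5.06104732e+01, -2.91405344e+01, -1.71547531e-04,
        4.50006439e-03,  4.77870415e-06]), 'tcp_pos': array([ 0.1343373 , -0.53301927,  0.25575716]), 'eef_rot': array([[ 9.69711167e-01,  2.44254430e-01, -1.63120396e-04],
       [ 2.44254453e-01, -9.69710486e-01,  1.15517396e-03],
       [ 1.23976799e-04, -1.16002797e-03, -9.99999319e-01]]), 'contact_force': array([-0.63412933, -0.6127049 ,  0.17134145]), 'torque': array([ 0.0213969 , -0.004988  , -0.01738715]), 'gripper_force': 0.0, 'opening': 0.08545904235904925}
scene {'fx': 407.850133200046, 'fy': 407.850133200046, 'cx': 256.93492891826605, 'cy': 185.1485442269817, 'k1': -0.040804650310815795, 'R': array([[-0.89376218, -0.44853887,  0.0014312 ],
       [-0.30156905,  0.59854083, -0.74216237],
       [ 0.33203203, -0.66374826, -0.6702186 ]]), 't': array([0.60421796, 0.04101628, 0.91851979])}
top {'fx': 405.44809416055546, 'fy': 405.44809416055546, 'cx': 260.1947071671406, 'cy': 195.63085194973112, 'k1': 0.03589533628013425, 'R': array([[-0.08290199, -0.99654828, -0.00433366],
       [-0.96663034,  0.08146933, -0.24287555],
       [ 0.24239027, -0.01594582, -0.97004778]]), 't': array([0.35259233, 0.50404047, 0.85449136])}
```

View pics/top0.png

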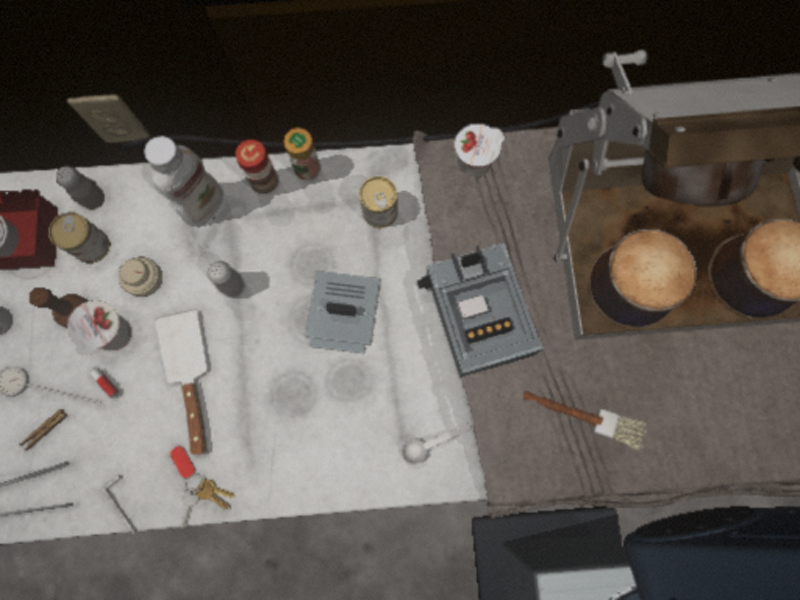

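View pics/scene0.png

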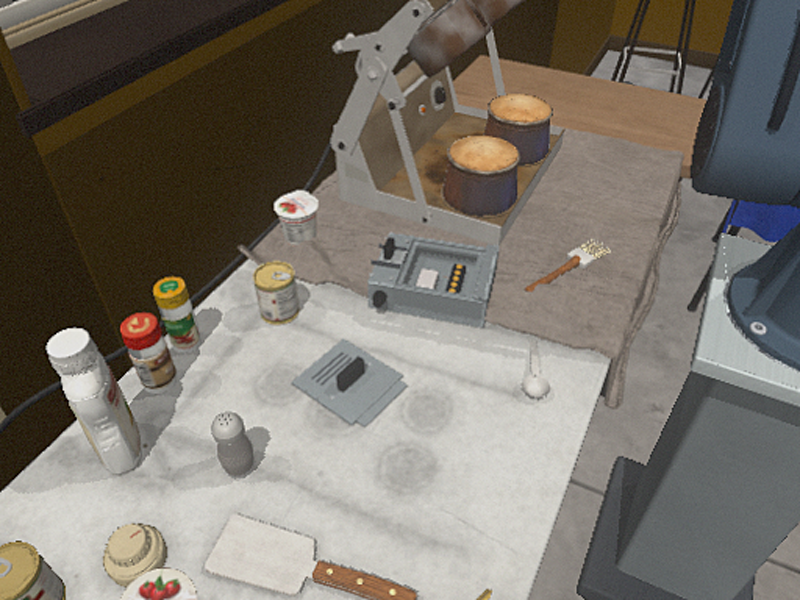

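The top view shows the panel at about (343,312) with its lines towards the top (+x is up, away from the robot) and the tongue at the bottom. The box is at about (485,310), with the lip at the bottom right (500,355) and the catch at the top (470,262). The spoon is at (425,447) and the tin at (380,200). I'll zoom in to pick corners.

```bash
python3 - <<'E'
import cv2,pickle,numpy as np
T=pickle.load(open("top.pkl","rb"))["image"];S=pickle.load(open("scene.pkl","rb"))["image"]
def c(im,x,y,w,h,k):
    o=cv2.resize(im[y:y+h,x:x+w],None,fx=k,fy=k,interpolation=cv2.INTER_CUBIC)
    for i in range(0,w,10):
        cv2.line(o,(i*k,0),(i*k,6),(0,0,255),1); cv2.putText(o,str(x+i),(i*k,16),0,.35,(0,0,255))
    for j in range(10,h,10):
        cv2.line(o,(0,j*k),(6,j*k),(0,0,255),1); cv2.putText(o,str(y+j),(8,j*k+4),0,.35,(0,0,255))
    return o
cv2.imwrite("pics/a.png",np.hstack([c(T,190,165,66,90,6),c(T,265,150,66+1,90,6)]))
cv2.imwrite("pics/a.png",np.hstack([c(T,190,150,60,95,6)[:, :360],c(T,268,150,73,95,6)]))
cv2.imwrite("pics/b.png",np.hstack([c(S,183,210,80,75,5),c(S,233,145,80,75,5)]))
E
```

```text
(no output)
```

View pics/a.png

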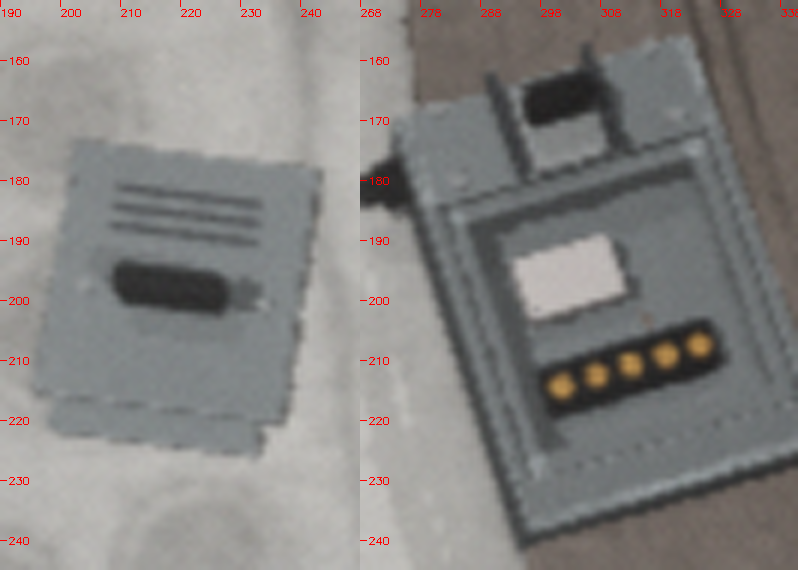

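View pics/b.png

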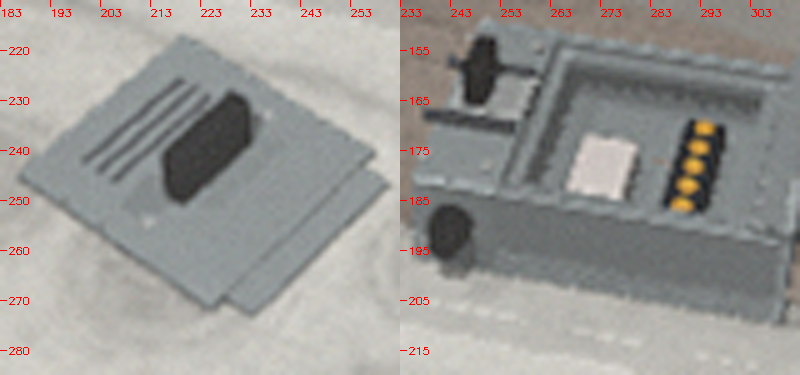

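The crops show clean corners for the panel body, tongue and rib, and for the box flange, recess and thumb bar. Next I fit x, y and yaw from both cameras.

```bash
cat > h.py <<'E'
import numpy as np,pickle
from scipy.optimize import least_squares
def proj(f,X):
    c=np.atleast_2d(X)@f["R"].T+f["t"]; s=c[:,:2]/c[:,2:]; s=s*(1+f["k1"]*(s**2).sum(1,keepdims=True))
    return s*[f["fx"],f["fy"]]+[f["cx"],f["cy"]]
def world(p,L): 
    c,s=np.cos(p[2]),np.sin(p[2]); return np.array(L)@np.array([[c,-s,0],[s,c,0],[0,0,1]]).T+[p[0],p[1],0]
def fit(obs,p0):  # obs: list (frame,[(X,pix)..])
    g=lambda p:np.concatenate([(proj(f,world(p,[o[0] for o in O]))-[o[1] for o in O]).ravel() for f,O in obs])
    r=least_squares(g,p0,loss="soft_l1"); return r.x,g(r.x).reshape(-1,2)
E
python3 - <<'E'
from h import *
T=pickle.load(open("top.pkl","rb"));S=pickle.load(open("scene.pkl","rb"))
def m(ox,oy,k,off,L): return [(X,((u-off+.5)/k-.5+ox,(v+.5)/k-.5+oy)) for X,(u,v) in L]
P=[(60,50,5),(60,-50,5),(-46,50,5),(-46,-50,5),(-60,42,3.5),(-60,-42,3.5)]
P=[np.array(x)/1000 for x in P]
pt=m(190,150,6,0,list(zip(P,[(76,137),(322,166),(33,395),(287,424),(47,432),(262,456)])))
ps=m(183,210,5,0,list(zip(P,[(18,175),(183,37),(213,308),(375,155),(252,314),(388,187)])))
B=[np.array(x)/1000 for x in[(102,61,50),(102,-61,50),(62,54,50),(62,-54,50),(88,0,78.5)]]
bt=m(268,150,6,360,list(zip(B,[(397,122),(690,38),(442,210),(705,133),(557,96)])))
bs=m(233,145,5,400,list(zip([B[0],B[1],B[3],B[4]],[(417,182),(487,20),(562,40),(487,40)])))
for n,a,b,p0 in(("panel",pt,ps,[.45,0,0]),("box",bt,bs,[.45,-.2,.2])):
    for o in([(T,a)],[(S,b)],[(T,a),(S,b)]):
        p,r=fit(o,p0);print(n,p.round(4));
    print(r.round(1).tolist())
    if n=="box":
        L=[(-69,61,57),(-69,-61,57),(-69,61,50),(-69,61,0),(-50,54,57),(-50,-54,57),(85,0,78.5)]
        print("pred top crop",((proj(T,world(p,np.array(L)/1000))-[268,150])*6+[360,0]).round(),(( proj(S,world(p,np.array(L)/1000))-[233,145])*5+[400,0]).round())
E
```

```text
panel [ 0.5463  0.4077 -0.2037]
panel [ 0.5435  0.4104 -0.2111]
panel [ 0.545   0.4086 -0.2067]
[[-0.2, 0.9], [-0.6, 0.9], [-0.1, 0.2], [-0.8, 0.4], [0.1, 0.3], [-0.7, 0.6], [-0.6, -0.8], [-0.2, -1.2], [-0.5, -0.4], [-0.2, -1.3], [0.1, -0.1], [0.2, -1.6]]
box [0.5065 0.1935 0.2078]
box [0.504  0.1914 0.2285]
box [0.5054 0.1927 0.2147]
[[-0.6, 0.8], [0.2, 0.2], [0.0, 1.1], [0.5, 0.7], [0.7, -0.6], [-0.7, -0.7], [-0.3, -0.5], [0.1, -0.3], [-1.5, 2.0]]
pred top crop [[531. 541.]
 [843. 446.]
 [529. 544.]
 [519. 561.]
 [533. 487.]
 [807. 403.]
 [561.  97.]] [[798. 231.]
 [837.  59.]
 [796. 243.]
 [786. 325.]
 [756. 212.]
 [794.  61.]
 [484.  49.]]
```

Both cameras agree to about 2–3 mm on each pose. Now I plan the approach to the rib.

```bash
cat >> h.py <<'E'
from scipy.spatial.transform import Rotation as Ro
def tool(yaw,tilt=0):  # tool y along object x (yaw), tilt>0: object's -x end down
    y=np.array([np.cos(yaw),np.sin(yaw),0]);z=np.array([0,0,-1.]);R=np.c_[np.cross(y,z),y,z]
    return Ro.from_matrix(R)*Ro.from_euler("x",-tilt)  # about tool x
def chain(p,R,targets,dec=4):
    p=np.array(p,float)
    if not isinstance(R,Ro):R=Ro.from_matrix(R)
    for q,Q in targets:
        t=((R.inv()*Q).as_rotvec()/np.pi).round(dec);s=(R.inv().apply(np.array(q)-p)/.3).round(dec)
        n=max(np.linalg.norm(s)*300/41.7,np.linalg.norm(t)*180/7.16)
        print([t.tolist(),s.tolist()],"rows>=%.1f"%n)
        p=p+R.apply(s*.3);R=R*Ro.from_rotvec(t*np.pi)
    return p,R
E
python3 - <<'E'
from h import *
from workcell import readout
s=readout.observe();p0=s["tcp_pos"];R0=Ro.from_matrix(s["eef_rot"])
p1=np.array([.545,.4086,.12]);R1=tool(-.2067)
print(tool(0,.3).as_matrix().round(2))
D=(R0.inv()*R1).as_rotvec();a=p1.copy();a[2]=.256
chain(p0,R0,[(p0+f*(a-p0),R0*Ro.from_rotvec(f*D)) for f in(.25,.5,.75,1)]+[(p1,R1)],3)
E
```

```text
[[ 0.    0.96  0.3 ]
 [ 1.    0.    0.  ]
 [ 0.    0.3  -0.96]]
[[-0.0, -0.0, -0.089], [0.524, -0.677, 0.001]] rows>=6.2
[[-0.0, -0.0, -0.089], [0.69, -0.507, 0.0]] rows>=6.2
[[-0.0, -0.0, -0.089], [0.803, -0.296, 0.001]] rows>=6.2
[[-0.0, -0.0, -0.089], [0.854, -0.064, 0.0]] rows>=6.2
[[-0.0, -0.0, 0.0], [-0.001, 0.001, 0.454]] rows>=3.3
```

Call:
apply_moves:
  rows:
    - [[0, 0, -0.089], [0.524, -0.677, 0], 1]
    - [[0, 0, -0.089], [0.524, -0.677, 0], 1]
    - [[0, 0, -0.089], [0.524, -0.677, 0], 1]
    - [[0, 0, -0.089], [0.524, -0.677, 0], 1]
    - [[0, 0, -0.089], [0.524, -0.677, 0], 1]
    - [[0, 0, -0.089], [0.524, -0.677, 0], 1]
    - [[0, 0, -0.089], [0.524, -0.677, 0], 1]

```text
time_s: 0.68
tcp_pos: [0.238, -0.2934, 0.2559]
eef_rot: [[0.863, 0.504, -0.0], [0.504, -0.863, 0.002], [0.001, -0.002, -1.0]]
contact_force: [-0.5, -1.0, 0.7]
opening: 0.0853
gripper_force: 0.0
```

Call:
apply_moves:
  rows:
    - [[0, 0, -0.089], [0.69, -0.507, 0], 1]
    - [[0, 0, -0.089], [0.69, -0.507, 0], 1]
    - [[0, 0, -0.089], [0.69, -0.507, 0], 1]
    - [[0, 0, -0.089], [0.69, -0.507, 0], 1]
    - [[0, 0, -0.089], [0.69, -0.507, 0], 1]
    - [[0, 0, -0.089], [0.69, -0.507, 0], 1]
    - [[0, 0, -0.089], [0.69, -0.507, 0], 1]

```text
time_s: 1.27
tcp_pos: [0.341, -0.058, 0.2564]
eef_rot: [[0.689, 0.725, 0.001], [0.725, -0.689, 0.001], [0.001, -0.0, -1.0]]
contact_force: [-0.5, -0.0, -0.2]
opening: 0.0855
gripper_force: 0.0
```

Call:
apply_moves:
  rows:
    - [[0, 0, -0.089], [0.803, -0.296, 0], 1]
    - [[0, 0, -0.089], [0.803, -0.296, 0], 1]
    - [[0, 0, -0.089], [0.803, -0.296, 0], 1]
    - [[0, 0, -0.089], [0.803, -0.296, 0], 1]
    - [[0, 0, -0.089], [0.803, -0.296, 0], 1]
    - [[0, 0, -0.089], [0.803, -0.296, 0], 1]
    - [[0, 0, -0.089], [0.803, -0.296, 0], 1]

```text
time_s: 1.85
tcp_pos: [0.4442, 0.1768, 0.256]
eef_rot: [[0.464, 0.886, 0.001], [0.886, -0.464, 0.001], [0.001, 0.0, -1.0]]
contact_force: [0.5, -0.6, 0.4]
opening: 0.0856
gripper_force: 0.0
```

Call:
apply_moves:
  rows:
    - [[0, 0, -0.089], [0.854, -0.064, 0], 1]
    - [[0, 0, -0.089], [0.854, -0.064, 0], 1]
    - [[0, 0, -0.089], [0.854, -0.064, 0], 1]
    - [[0, 0, -0.089], [0.854, -0.064, 0], 1]
    - [[0, 0, -0.089], [0.854, -0.064, 0], 1]
    - [[0, 0, -0.089], [0.854, -0.064, 0], 1]
    - [[0, 0, -0.089], [0.854, -0.064, 0], 1]
    - [[0, 0, -0.089], [0.854, -0.064, 0], 1]

```text
time_s: 2.52
tcp_pos: [0.5455, 0.4095, 0.2547]
eef_rot: [[0.203, 0.979, -0.001], [0.979, -0.203, -0.001], [-0.001, -0.001, -1.0]]
contact_force: [0.4, -1.1, 0.1]
opening: 0.0853
gripper_force: 0.0
```

```bash
python3 - <<'E'
from h import *
from workcell import readout
s=readout.observe();print(s["time_s"],s["tcp_pos"],s["contact_force"],s["opening"])
R=tool(-.2067);chain(s["tcp_pos"],s["eef_rot"],[([.545,.4086,.10],R),([.545,.4086,.036],R)])
E
```

```text
2.5167 [0.54548086 0.40948514 0.2547151 ] [ 0.40822031 -1.12164157  0.13535392] 0.08533340870971169
[[-0.0003, 0.0003, 0.0008], [-0.0027, -0.0005, 0.5157]] rows>=3.7
[[-0.0, 0.0, 0.0], [0.0, 0.0001, 0.2134]] rows>=1.5
```

Call:
apply_moves:
  rows:
    - [[0, 0, 0], [-0.003, 0, 0.52], 0.6]
    - [[0, 0, 0], [-0.003, 0, 0.52], 0.6]
    - [[0, 0, 0], [-0.003, 0, 0.52], 0.5]
    - [[0, 0, 0], [-0.003, 0, 0.52], 0.4]
    - [[0, 0, 0], [-0.003, 0, 0.62], 0.2]
    - [[0, 0, 0], [-0.003, 0, 0.7], 0]
    - [[0, 0, 0], [-0.003, 0, 0.729], 0]
    - [[0, 0, 0], [-0.003, 0, 0.729], 0]

```text
time_s: 3.18
tcp_pos: [0.544, 0.4055, 0.0358]
eef_rot: [[0.205, 0.979, -0.003], [0.979, -0.205, -0.002], [-0.003, -0.003, -1.0]]
contact_force: [-0.7, -0.1, 0.2]
opening: 0.0425
gripper_force: 0.0
```

Call:
apply_moves:
  rows:
    - [[0, 0, 0], [0, 0, 0], -0.3]
    - [[0, 0, 0], [0, 0, 0], -0.5]
    - [[0, 0, 0], [0, 0, 0], -1]
    - [[0, 0, 0], [0, 0, 0], -1]
    - [[0, 0, 0], [0, 0, 0], -1]
    - [[0, 0, 0], [0, 0, 0], -1]
    - [[0, 0, 0], [0, 0, 0], -1]
    - [[0, 0, 0], [0, 0, 0], -1]
  newtons: 30

```text
time_s: 3.85
tcp_pos: [0.5457, 0.408, 0.0398]
eef_rot: [[0.204, 0.979, 0.003], [0.979, -0.204, 0.001], [0.002, 0.002, -1.0]]
contact_force: [-0.5, -2.5, 8.1]
opening: 0.0113
gripper_force: 30.7
```

```bash
python3 - <<'E'
from h import *
from workcell import readout
import cv2
from workcell import cams
s=readout.observe();print(s["time_s"],s["tcp_pos"],s["eef_rot"].round(4),s["contact_force"],s["opening"],s["gripper_force"])
for n in("top","scene"):
    f=cams.grab_frame(n);pickle.dump(f,open(n+"1.pkl","wb"))
E
```

```text
3.85 [0.54570306 0.40795253 0.03976251] [[ 0.204   0.979   0.0025]
 [ 0.979  -0.204   0.0013]
 [ 0.0018  0.0022 -1.    ]] [-0.49789474 -2.49881566  8.07149022] 0.011282323383022864 30.697397589683533
```

Call:
apply_moves:
  rows:
    - [[0, 0, 0], [0, 0, 0], -1]
    - [[0, 0, 0], [0, 0, 0], -1]
    - [[0, 0, 0], [0, 0, -0.05], -1]
    - [[0, 0, 0], [0, 0, -0.15], -1]
    - [[0, 0, 0], [0, 0, -0.25], -1]
    - [[0, 0, 0], [0, 0, -0.35], -1]
    - [[0, 0, 0], [0, 0, -0.45], -1]
    - [[0, 0, 0], [0, 0, -0.45], -1]
    - [[0, 0, 0], [0, 0, -0.45], -1]
    - [[0, 0, 0], [0, 0, -0.45], -1]
  newtons: 70

```text
time_s: 4.78
tcp_pos: [0.5443, 0.4073, 0.1723]
eef_rot: [[0.204, 0.979, -0.001], [0.979, -0.204, -0.0], [-0.001, -0.001, -1.0]]
contact_force: [-0.1, 0.3, -2.7]
opening: 0.01
gripper_force: 68.8
```

```bash
cat >> h.py <<'E'
BOX=np.array([.5054,.1927]);BY=.213;G=.0398
def tcp(tipx,tipz,deg,y=0,G=G):  # box-frame tongue tip (mm) and tilt -> TCP target
    th=np.radians(deg);R=tool(BY,th)
    o=np.array([tipx/1e3+.06*np.cos(th),y/1e3,tipz/1e3+.06*np.sin(th)])
    o=Ro.from_euler("z",BY).apply(o)+[*BOX,0]
    return o-G*R.as_matrix()[:,2],R
E
python3 - <<'E'
from h import *
from workcell import readout
s=readout.observe();print(s["time_s"],s["tcp_pos"],s["eef_rot"].round(4),s["contact_force"],s["opening"],s["gripper_force"])
a=tcp(-44,110,0);b=tcp(-45,80,16);c=tcp(-46,50,16)
print(a[0],b[0],c[0])
chain(s["tcp_pos"],s["eef_rot"],[a,b,c])
E
```

```text
4.7833 [0.54430595 0.40726338 0.17231803] [[ 2.041e-01  9.790e-01 -8.000e-04]
 [ 9.790e-01 -2.041e-01 -5.000e-04]
 [-6.000e-04 -7.000e-04 -1.000e+00]] [-0.10931723  0.27821539 -2.70570614] 0.010018031081624452 68.75701189041138
[0.52103842 0.19608229 0.1498    ] [0.5070668  0.1930605  0.13479646] [0.5060894  0.1928491  0.10479646]
[[-0.0002, 0.0001, -0.1332], [-0.7049, 0.0678, 0.0755]] rows>=5.1
[[-0.0889, 0.0, -0.0], [0.0, -0.0476, 0.05]] rows>=2.2
[[-0.0, 0.0, -0.0], [0.0, -0.0308, 0.0952]] rows>=0.7
```

Call:
apply_moves:
  rows:
    - [[0, 0, -0.03], [-0.12, 0.012, 0.01], -1]
    - [[0, 0, -0.06], [-0.24, 0.024, 0.02], -1]
    - [[0, 0, -0.09], [-0.36, 0.035, 0.04], -1]
    - [[0, 0, -0.11], [-0.48, 0.046, 0.05], -1]
    - [[0, 0, -0.133], [-0.59, 0.057, 0.06], -1]
    - [[0, 0, -0.133], [-0.67, 0.065, 0.07], -1]
    - [[0, 0, -0.133], [-0.705, 0.068, 0.075], -1]
    - [[0, 0, -0.133], [-0.705, 0.068, 0.075], -1]
    - [[0, 0, -0.133], [-0.705, 0.068, 0.075], -1]

```text
time_s: 5.53
tcp_pos: [0.5215, 0.1965, 0.1495]
eef_rot: [[-0.209, 0.978, -0.001], [0.978, 0.209, -0.0], [0.0, -0.001, -1.0]]
contact_force: [0.2, -0.3, -2.8]
opening: 0.0103
gripper_force: 68.8
```

Call:
apply_moves:
  rows:
    - [[-0.03, 0, 0], [0, -0.016, 0.016], -1]
    - [[-0.06, 0, 0], [0, -0.032, 0.033], -1]
    - [[-0.089, 0, 0], [0, -0.048, 0.05], -1]
    - [[-0.089, 0, 0], [0, -0.048, 0.05], -1]
    - [[-0.089, 0, 0], [0, -0.048, 0.05], -1]
    - [[-0.089, 0, 0], [0, -0.048, 0.05], -1]

```text
time_s: 6.03
tcp_pos: [0.5084, 0.1943, 0.1356]
eef_rot: [[-0.211, 0.94, 0.268], [0.977, 0.203, 0.058], [0.0, 0.275, -0.962]]
contact_force: [0.6, 0.1, -2.2]
opening: 0.0104
gripper_force: 69.0
```

```bash
cat > st.py <<'E'
from h import *
from workcell import readout,cams
import cv2,sys
s=readout.observe();R=Ro.from_matrix(s["eef_rot"])
o=s["tcp_pos"]+G*s["eef_rot"][:,2];x=R.apply([0,1,0])
b=Ro.from_euler("z",-BY)
ob=b.apply(o-[*BOX,0])*1e3;xb=b.apply(x);tip=ob-60*xb
print("t",s["time_s"],"panel O(box mm)",ob.round(1),"tip",tip.round(1),"tilt %.2f"%np.degrees(np.arcsin(x[2])),"yaw err %.2f"%np.degrees(np.arctan2(xb[1],xb[0])),"roll %.2f"%np.degrees(np.arcsin(s["eef_rot"][2,0])),"F box",b.apply(s["contact_force"]).round(1),"T",s["torque"].round(2),"open",round(s["opening"],4),s["gripper_force"])
E
cat > look.py <<'E'
from h import *
from workcell import cams
import cv2,sys
I=[]
for n,(x,y,w,h) in(("top",(250,130,100,120)),("scene",(215,125,110,120))):
    f=cams.grab_frame(n);pickle.dump(f,open(n+"_now.pkl","wb"));i=f["image"][y:y+h,x:x+w];I.append(cv2.resize(i,(390,int(390*h/w)),interpolation=cv2.INTER_CUBIC))
H=max(i.shape[0] for i in I);cv2.imwrite("pics/"+sys.argv[1],np.hstack([cv2.copyMakeBorder(i,0,H-i.shape[0],0,0,0) for i in I]))
E
python3 st.py; python3 look.py c.png
```

```text
t 6.0333 panel O(box mm) [14.2  0.9 97.4] tip [-43.5   0.9  80.9] tilt 15.94 yaw err -0.01 roll 0.01 F box [ 0.6 -0.  -2.2] T [-0.08  0.26 -0.03] open 0.0104 69.00884628295898
```

View pics/c.png

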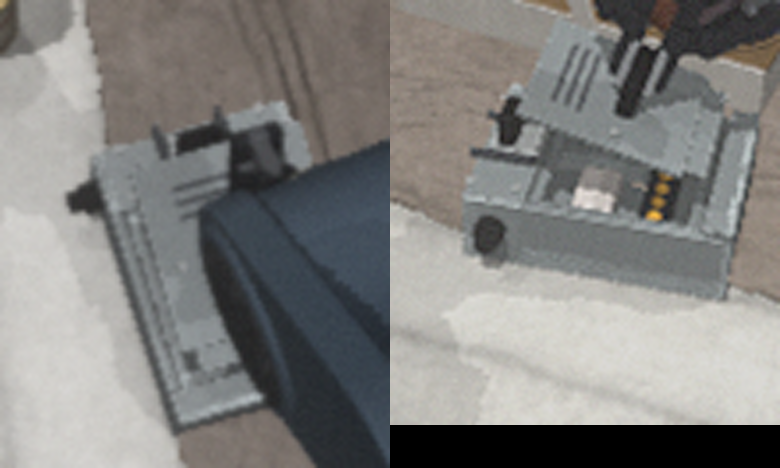

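The scene crop shows the panel held at about 16° with its tongue (705,170) above the recess, just in front of the lip (735,190). Now I lower it to just above the seat.

```bash
python3 - <<'E'
from h import *
from workcell import readout
s=readout.observe();f=pickle.load(open("scene_now.pkl","rb"))
R=s["eef_rot"];o=s["tcp_pos"]+G*R[:,2]
A=np.c_[R[:,1],-R[:,0],-R[:,2]]
A=np.c_[R[:,1],R[:,0],-R[:,2]]
L=np.array([(-60,42,3.5),(-60,-42,3.5),(-46,50,5),(60,50,5),(60,-50,5)])/1e3
print(((proj(f,L@A.T+o)-[215,125])*3.545+[390,0]).round())
L=np.array([(-50,61,57),(-69,61,57),(102,61,50),(88,0,78.5)])/1e3
print(((proj(f,world([*BOX,BY],L))-[215,125])*3.545+[390,0]).round())
chain(s["tcp_pos"],s["eef_rot"],[tcp(-46.5,50,16),tcp(-46.5,46.5,16),tcp(-60,46,15)])
E
```

```text
[[703. 174.]
 [725.  91.]
 [680. 172.]
 [514. 106.]
 [554.  14.]]
[[704. 229.]
 [736. 235.]
 [462. 196.]
 [509. 105.]]
[[0.0, -0.0, -0.0002], [-0.0018, -0.0387, 0.0957]] rows>=0.7
[[0.0, -0.0, 0.0], [0.0, -0.0032, 0.0112]] rows>=0.1
[[0.0056, -0.0, 0.0], [0.0, -0.0414, -0.0073]] rows>=0.3
```

Call:
apply_moves:
  rows:
    - [[0, 0, 0], [-0.002, -0.013, 0.032], -1]
    - [[0, 0, 0], [-0.002, -0.026, 0.064], -1]
    - [[0, 0, 0], [-0.002, -0.039, 0.096], -1]
    - [[0, 0, 0], [-0.002, -0.039, 0.096], -1]
    - [[0, 0, 0], [-0.002, -0.041, 0.102], -1]
    - [[0, 0, 0], [-0.002, -0.041, 0.102], -1]
    - [[0, 0, 0], [-0.002, -0.041, 0.102], -1]

```text
time_s: 6.72
tcp_pos: [0.5047, 0.1921, 0.1027]
eef_rot: [[-0.211, 0.94, 0.27], [0.978, 0.202, 0.058], [0.0, 0.276, -0.961]]
contact_force: [1.0, 0.5, -2.1]
opening: 0.0102
gripper_force: 69.2
```

```bash
python3 st.py; python3 look.py d.png;  python3 - <<'E'
from h import *
from workcell import readout
s=readout.observe()
chain(s["tcp_pos"],s["eef_rot"],[tcp(-46.5,47,16),tcp(-53,46.5,16),tcp(-60,46,15)])
E
```

```text
t 6.7167 panel O(box mm) [10.1 -0.4 64.5] tip [-47.5  -0.4  47.9] tilt 16.03 yaw err -0.05 roll 0.00 F box [ 1.1  0.3 -2.1] T [-0.04  0.23  0.04] open 0.0102 69.23934817314148
[[0.0003, 0.0, -0.0003], [0.0015, 0.0026, 0.004]] rows>=0.0
[[-0.0, 0.0, 0.0], [-0.0, -0.0213, -0.0043]] rows>=0.2
[[0.0055, 0.0001, 0.0], [-0.0, -0.0206, -0.0013]] rows>=0.1
```

View pics/d.png

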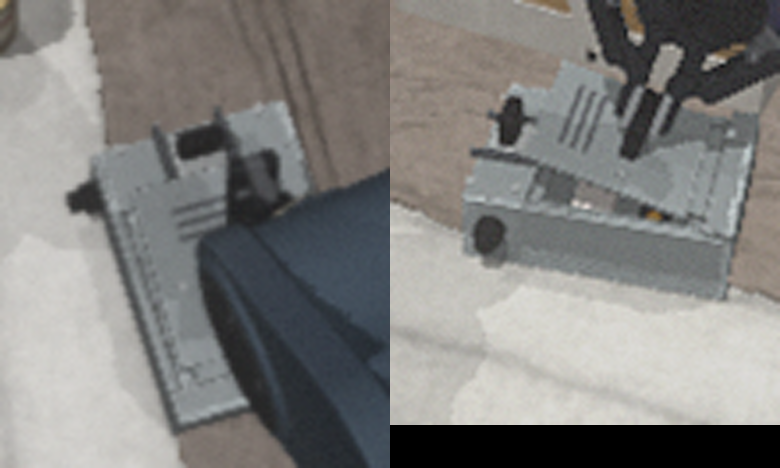

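The tongue (715,190) sits inside the frame directly in front of the lip, and the panel is centred across. Now I slide it under.

Call:
apply_moves:
  rows:
    - [[0, 0, 0], [0.0015, 0.002, 0.004], -1]
    - [[0, 0, 0], [0.0015, -0.003, 0.003], -1]
    - [[0, 0, 0], [0.0015, -0.008, 0.002], -1]
    - [[0, 0, 0], [0.0015, -0.013, 0.001], -1]
    - [[0, 0, 0], [0.0015, -0.018, 0], -1]
    - [[0, 0, 0], [0.0015, -0.018, 0], -1]
    - [[0, 0, 0], [0.0015, -0.018, 0], -1]

```text
time_s: 7.4
tcp_pos: [0.4991, 0.1913, 0.1008]
eef_rot: [[-0.211, 0.94, 0.27], [0.978, 0.202, 0.058], [0.0, 0.276, -0.961]]
contact_force: [0.5, -0.5, -2.5]
opening: 0.0105
gripper_force: 69.2
```

```bash
python3 st.py
```

```text
t 7.4 panel O(box mm) [ 4.6 -0.  62.6] tip [-53.1   0.   46. ] tilt 16.02 yaw err -0.04 roll 0.00 F box [ 0.4 -0.6 -2.5] T [-0.08  0.29  0.03] open 0.0105 69.24029588699341
```

Call:
apply_moves:
  rows:
    - [[0.002, 0, 0], [0, -0.005, 0], -1]
    - [[0.004, 0, 0], [0, -0.01, -0.001], -1]
    - [[0.0055, 0, 0], [0, -0.015, -0.001], -1]
    - [[0.0055, 0, 0], [0, -0.0206, -0.001], -1]
    - [[0.0055, 0, 0], [0, -0.0206, -0.001], -1]
    - [[0.0055, 0, 0], [0, -0.0206, -0.001], -1]

```text
time_s: 7.9
tcp_pos: [0.495, 0.1905, 0.1004]
eef_rot: [[-0.211, 0.943, 0.258], [0.978, 0.203, 0.056], [0.0, 0.264, -0.965]]
contact_force: [6.4, 0.9, -1.3]
opening: 0.0101
gripper_force: 69.3
```

```bash
python3 st.py;  python3 - <<'E'
from h import *
chain(*tcp(-60,46,15),[tcp(-60.5,45.5,d) for d in(12,9,6,3,0)])
print()
for d in(12,9,6,3,0):chain(*tcp(-60,46,15),[tcp(-60.5,45.5,d)])
E
```

```text
t 7.9 panel O(box mm) [-0.1  0.1 62. ] tip [-58.    0.1  46.2] tilt 15.30 yaw err -0.04 roll 0.02 F box [ 6.5 -0.5 -1.3] T [ 0.16 -0.94  0.1 ] open 0.0101 69.25059914588928
[[0.0167, 0.0, 0.0], [-0.0, 0.0046, 0.0118]] rows>=0.4
[[0.0166, -0.0, -0.0], [0.0, 0.0067, 0.0107]] rows>=0.4
[[0.0167, -0.0, -0.0], [0.0, 0.0067, 0.0106]] rows>=0.4
[[0.0167, -0.0, -0.0], [0.0, 0.0066, 0.0107]] rows>=0.4
[[0.0166, -0.0, 0.0], [0.0, 0.0067, 0.0106]] rows>=0.4

[[0.0167, 0.0, 0.0], [-0.0, 0.0046, 0.0118]] rows>=0.4
[[0.0333, 0.0, 0.0], [-0.0, 0.0107, 0.0228]] rows>=0.8
[[0.05, 0.0, -0.0], [-0.0, 0.0163, 0.0341]] rows>=1.3
[[0.0667, -0.0, -0.0], [-0.0, 0.0212, 0.0457]] rows>=1.7
[[0.0833, 0.0, 0.0], [-0.0, 0.0255, 0.0575]] rows>=2.1
```

Something is in contact at an estimated tip of x ≈ -58: either the end wall or a wedge under the lip. Reducing the tilt to 10° with the same tip target should tell me which.

Call:
apply_moves:
  rows:
    - [[0.01, 0, 0], [0, 0.004, 0.007], -1]
    - [[0.02, 0, 0], [0, 0.007, 0.013], -1]
    - [[0.028, 0, 0], [0, 0.01, 0.018], -1]
    - [[0.028, 0, 0], [0, 0.01, 0.018], -1]
    - [[0.028, 0, 0], [0, 0.01, 0.018], -1]

```text
time_s: 8.32
tcp_pos: [0.4993, 0.1915, 0.0958]
eef_rot: [[-0.211, 0.962, 0.174], [0.978, 0.207, 0.038], [0.0, 0.178, -0.984]]
contact_force: [5.8, 1.4, -0.5]
opening: 0.01
gripper_force: 69.6
```

```bash
python3 st.py
```

```text
t 8.3167 panel O(box mm) [ 0.9  0.1 56.6] tip [-58.2   0.1  46. ] tilt 10.23 yaw err -0.04 roll 0.02 F box [ 6.   0.2 -0.5] T [ 0.24 -0.99  0.09] open 0.01 69.57267165184021
```

The stop stays at the same place at 10°, so it is the end wall (true tip -62). The box estimate is therefore about 3.8 mm off along x. I back off 1.5 mm and flatten.

```bash
sed -i 's/^BOX=.*/BOX=np.array([.5054+.0038*np.cos(.213),.1927+.0038*np.sin(.213)]);BY=.213;G=.0398/' h.py
python3 - <<'E'
from h import *
for t in[(-60.5,46,10),(-60.5,45.5,6.5),(-60.5,45.3,3),(-60.5,45,0.),(-60.5,44,0)]:chain(*tcp(-63.8,46,10),[tcp(*t)])
E
```

```text
[[0.0, 0.0, 0.0], [-0.0, 0.0108, 0.0019]] rows>=0.1
[[0.0194, -0.0, 0.0], [-0.0, 0.0183, 0.016]] rows>=0.5
[[0.0389, 0.0, 0.0], [0.0, 0.0251, 0.0296]] rows>=1.0
[[0.0556, 0.0, 0.0], [0.0, 0.0303, 0.0419]] rows>=1.4
[[0.0556, 0.0, 0.0], [0.0, 0.0297, 0.0452]] rows>=1.4
```

Call:
apply_moves:
  rows:
    - [[0, 0, 0], [0, 0.011, 0.002], -1]
    - [[0, 0, 0], [0, 0.011, 0.002], -1]
    - [[0.01, 0, 0], [0, 0.0147, 0.009], -1]
    - [[0.0194, 0, 0], [0, 0.0183, 0.016], -1]
    - [[0.03, 0, 0], [0, 0.022, 0.023], -1]
    - [[0.0389, 0, 0], [0, 0.0251, 0.0296], -1]
    - [[0.0389, 0, 0], [0, 0.0251, 0.0296], -1]
    - [[0.0389, 0, 0], [0, 0.0251, 0.0296], -1]

```text
time_s: 8.98
tcp_pos: [0.5062, 0.1929, 0.0874]
eef_rot: [[-0.211, 0.976, 0.051], [0.978, 0.21, 0.011], [-0.0, 0.052, -0.999]]
contact_force: [-0.5, 0.0, 1.9]
opening: 0.0101
gripper_force: 70.0
```

```bash
python3 st.py
```

```text
t 8.9833 panel O(box mm) [-0.9 -0.  47.7] tip [-60.9   0.   44.5] tilt 3.00 yaw err -0.05 roll -0.00 F box [-0.5  0.1  1.9] T [-0.02  0.23 -0.03] open 0.0101 70.03409028053284
```

Call:
apply_moves:
  rows:
    - [[0.006, 0, 0], [0, 0.002, 0.004], -1]
    - [[0.012, 0, 0], [0, 0.004, 0.008], -1]
    - [[0.0167, 0, 0], [0, 0.005, 0.012], -1]
    - [[0.0167, 0, 0], [0, 0.005, 0.014], -1]
    - [[0.0167, 0, 0], [0, 0.005, 0.014], -1]
    - [[0.0167, 0, 0], [0, 0.005, 0.014], -1]

```text
time_s: 9.48
tcp_pos: [0.508, 0.1932, 0.0848]
eef_rot: [[-0.211, 0.978, -0.001], [0.978, 0.211, -0.0], [-0.0, -0.001, -1.0]]
contact_force: [-8.8, -2.6, 21.4]
opening: 0.0103
gripper_force: 72.8
```

```bash
python3 st.py; python3 look.py e.png
```

```text
t 9.4833 panel O(box mm) [-1.2 -0.  45. ] tip [-61.2   0.   45.1] tilt -0.05 yaw err -0.04 roll -0.00 F box [-9.2 -0.6 21.4] T [-0.43  1.32  0.  ] open 0.0103 72.81726479530334
```

View pics/e.png

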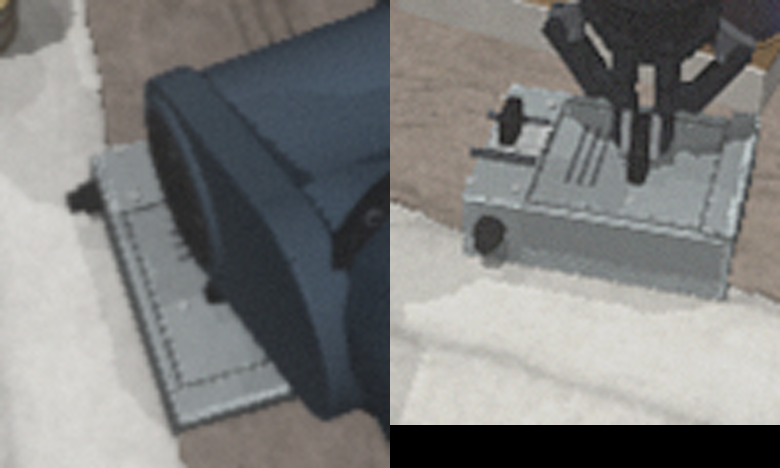

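The panel is flush in the frame in the scene view, with its far edge (535,200) down behind the catch. Next I relax the preload and release with a limited opening.

Call:
apply_moves:
  rows:
    - [[0, 0, 0], [0, 0, -0.003], -1]
    - [[0, 0, 0], [0, 0, -0.006], -1]
    - [[0, 0, 0], [0, 0, -0.006], -0.6]
    - [[0, 0, 0], [0, 0, -0.006], -0.4]
    - [[0, 0, 0], [0, 0, -0.006], -0.4]
    - [[0, 0, 0], [0, 0, -0.006], -0.4]
    - [[0, 0, 0], [0, 0, -0.006], -0.4]
  newtons: 30

```text
time_s: 10.17
tcp_pos: [0.5079, 0.1932, 0.0851]
eef_rot: [[-0.211, 0.978, -0.0], [0.978, 0.211, -0.0], [0.0, -0.0, -1.0]]
contact_force: [0.1, 1.1, 0.5]
opening: 0.0254
gripper_force: 0.0
```

Call:
apply_moves:
  rows:
    - [[0, 0, 0], [0, 0, -0.05], -0.4]
    - [[0, 0, 0], [0, 0, -0.12], -0.4]
    - [[0, 0, 0], [0, 0, -0.24], -0.4]
    - [[0, 0, 0], [0, 0, -0.3], -0.4]
    - [[0, 0, 0], [0, 0, -0.3], -0.4]
    - [[0, 0, 0], [0, 0, -0.3], -0.4]

```text
time_s: 10.67
tcp_pos: [0.5083, 0.1933, 0.1759]
eef_rot: [[-0.211, 0.978, 0.001], [0.978, 0.211, 0.0], [0.0, 0.002, -1.0]]
contact_force: [0.3, 0.0, -0.6]
opening: 0.0256
gripper_force: 0.0
```

```bash
python3 st.py; python3 look.py f.png
```

```text
t 10.6667 panel O(box mm) [ -0.8   0.  136.1] tip [-60.8   0.  136. ] tilt 0.09 yaw err -0.04 roll 0.01 F box [ 0.3 -0.  -0.6] T [-0.02  0.02  0.03] open 0.0256 0.0
```

View pics/f.png

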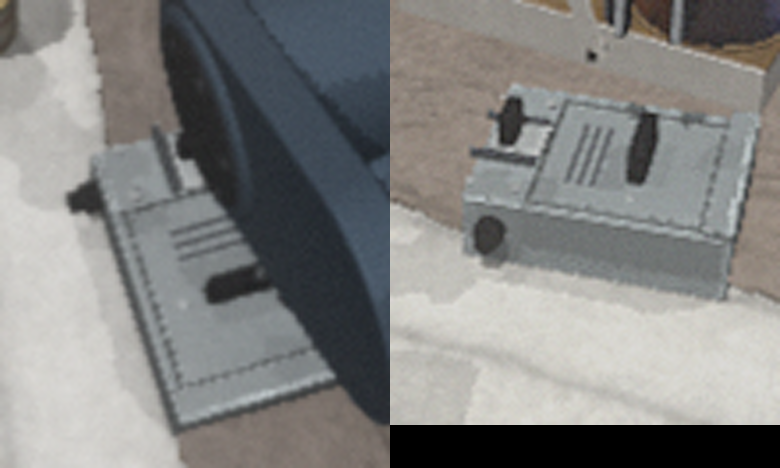

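The panel is seated flat and released, with the catch still open (thumb bar at (510,120) in the scene crop). Next I grip the thumb bar.

```bash
python3 - <<'E'
from h import *
from workcell import readout
s=readout.observe()
f=lambda x,z:(Ro.from_euler("z",BY).apply([x/1e3,0,z/1e3])+[*BOX,0],tool(BY))
chain(s["tcp_pos"],s["eef_rot"],[f(87.5,150),f(87.5,92),f(70.5,92)])
E
```

```text
[[-0.0006, 0.0, -0.0002], [0.0005, 0.2975, 0.0802]] rows>=2.2
[[0.0, 0.0, -0.0], [-0.0, 0.0, 0.1933]] rows>=1.4
[[0.0, 0.0, -0.0], [-0.0, -0.0567, 0.0]] rows>=0.4
```

Call:
apply_moves:
  rows:
    - [[0, 0, 0], [0, 0.1, 0], 0]
    - [[0, 0, 0], [0, 0.2, 0], 0]
    - [[0, 0, 0], [0, 0.297, 0.02], 0]
    - [[0, 0, 0], [0, 0.297, 0.08], 0]
    - [[0, 0, 0], [0, 0.297, 0.08], 0]
    - [[0, 0, 0], [0, 0.297, 0.15], 0]
    - [[0, 0, 0], [0, 0.297, 0.22], 0]
    - [[0, 0, 0], [0, 0.297, 0.274], 0]
    - [[0, 0, 0], [0, 0.297, 0.274], 0]
    - [[0, 0, 0], [0, 0.297, 0.274], 0]

```text
time_s: 11.6
tcp_pos: [0.5941, 0.2118, 0.0924]
eef_rot: [[-0.211, 0.978, -0.003], [0.978, 0.211, -0.001], [-0.0, -0.003, -1.0]]
contact_force: [0.0, -0.5, -0.2]
opening: 0.0427
gripper_force: 0.0
```

Call:
apply_moves:
  rows:
    - [[0, 0, 0], [0, 0, 0], -0.4]
    - [[0, 0, 0], [0, 0, 0], -0.6]
    - [[0, 0, 0], [0, 0, 0], -1]
    - [[0, 0, 0], [0, 0, 0], -1]
    - [[0, 0, 0], [0, 0, 0], -1]
    - [[0, 0, 0], [0, 0, 0], -1]
    - [[0, 0, 0], [0, 0, 0], -1]
  newtons: 25

```text
time_s: 12.18
tcp_pos: [0.5949, 0.212, 0.0943]
eef_rot: [[-0.211, 0.978, -0.0], [0.978, 0.211, -0.0], [0.0, -0.0, -1.0]]
contact_force: [-4.8, -1.4, 5.8]
opening: 0.0109
gripper_force: 28.2
```

```bash
python3 st.py
```

```text
t 12.1833 panel O(box mm) [87.7 -0.  54.5] tip [27.7  0.  54.5] tilt -0.02 yaw err -0.04 roll 0.00 F box [-4.9 -0.4  5.8] T [-0.19  0.77  0.07] open 0.0109 28.236495852470398
```

Call:
apply_moves:
  rows:
    - [[0, 0, 0], [0, -0.01, -0.003], -1]
    - [[0, 0, 0], [0, -0.02, -0.003], -1]
    - [[0, 0, 0], [0, -0.03, -0.003], -1]
    - [[0, 0, 0], [0, -0.04, -0.003], -1]
    - [[0, 0, 0], [0, -0.05, -0.003], -1]
    - [[0, 0, 0], [0, -0.058, -0.003], -1]
    - [[0, 0, 0], [0, -0.062, -0.003], -1]
    - [[0, 0, 0], [0, -0.062, -0.003], -1]
    - [[0, 0, 0], [0, -0.062, -0.003], -1]

```text
time_s: 12.93
tcp_pos: [0.5787, 0.2085, 0.0946]
eef_rot: [[-0.211, 0.978, 0.005], [0.978, 0.211, 0.001], [0.0, 0.005, -1.0]]
contact_force: [10.4, 2.2, -3.0]
opening: 0.011
gripper_force: 27.1
```

```bash
python3 st.py
```

```text
t 12.9333 panel O(box mm) [71.4 -0.  54.8] tip [11.4  0.  54.5] tilt 0.31 yaw err -0.05 roll 0.02 F box [10.6 -0.1 -3. ] T [ 0.47 -1.91  0.  ] open 0.011 27.141249775886536
```

The catch travelled 16.3 mm and stopped against about 10 N, so it is closed. I ease off, release and lift.

Call:
apply_moves:
  rows:
    - [[0, 0, 0], [0, 0.006, 0], -1]
    - [[0, 0, 0], [0, 0.006, 0], -0.6]
    - [[0, 0, 0], [0, 0.006, 0], -0.4]
    - [[0, 0, 0], [0, 0.006, 0], -0.4]
    - [[0, 0, 0], [0, 0.006, 0], -0.4]
    - [[0, 0, 0], [0, 0.006, 0], -0.4]

```text
time_s: 13.43
tcp_pos: [0.5783, 0.2084, 0.0937]
eef_rot: [[-0.211, 0.978, -0.001], [0.978, 0.211, -0.0], [-0.0, -0.001, -1.0]]
contact_force: [0.9, -0.4, -0.2]
opening: 0.0255
gripper_force: 0.0
```

Call:
apply_moves:
  rows:
    - [[0, 0, 0], [0, 0, -0.06], -0.4]
    - [[0, 0, 0], [0, 0, -0.16], -0.4]
    - [[0, 0, 0], [0, 0, -0.28], -0.4]
    - [[0, 0, 0], [0, -0.1, -0.4], -0.4]
    - [[0, 0, 0], [0, -0.2, -0.5], -0.4]
    - [[0, 0, 0], [0, -0.3, -0.5], -0.4]
    - [[0, 0, 0], [0, -0.4, -0.5], -0.4]
    - [[0, 0, 0], [0, -0.4, -0.5], -0.4]
    - [[0, 0, 0], [0, -0.4, -0.5], -0.4]
    - [[0, 0, 0], [0, -0.4, -0.5], -0.4]

```text
time_s: 14.27
tcp_pos: [0.4618, 0.1833, 0.2441]
eef_rot: [[-0.211, 0.978, 0.0], [0.978, 0.211, 0.0], [0.0, 0.0, -1.0]]
contact_force: [0.3, 0.0, -0.7]
opening: 0.0259
gripper_force: 0.0
```

```bash
python3 st.py; python3 look.py g.png
```

```text
t 14.2667 panel O(box mm) [-48.4   0.  204.3] tip [-1.084e+02  1.000e-01  2.043e+02] tilt 0.03 yaw err -0.04 roll 0.00 F box [ 0.3 -0.  -0.7] T [ 0.06 -0.05 -0.04] open 0.0259 0.0
```

View pics/g.png

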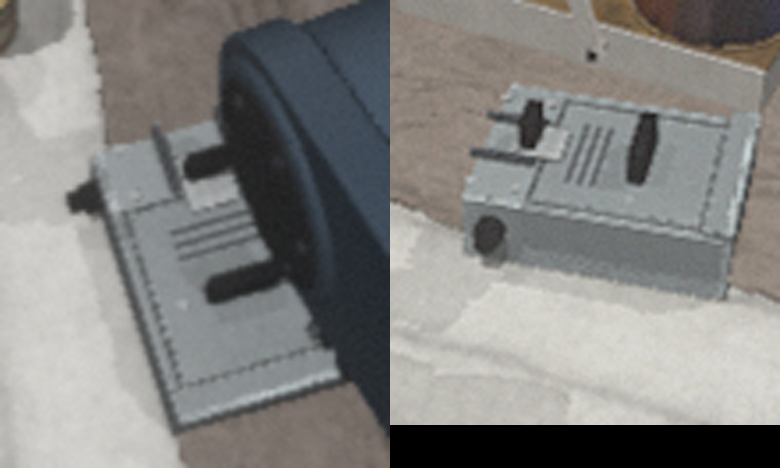

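The catch plate (550,145) now overlaps the panel's edge, the panel lies flat, and the arm is clear of everything.

```bash
python3 -c "
from workcell import order
print(order.finish_job())"
```

```text
the job is handed in; nothing more can be done
None
```

The panel is seated flat with its tongue under the lip, the catch is fully closed (16.3 mm of travel), the tin and spoon were left alone, and I handed the job in at about 14.3 s; no verdict came back.

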